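# Find the weight box for the glued canopy

## Robot

A 7-joint arm with a two-finger parallel gripper is mounted at the origin on the work surface. World frame = base frame: x ahead of the robot, y to its left, z up, the work surface at z = 0. Lengths are in m, angles in degrees, forces in N, time in s.
With the tool pointing down it reaches from about 0.4 to 0.9 m from the base axis. Payload 5.6 kg.
Tool frame: the origin (TCP) lies at the very end of the fingers, on their centre line; the grasp point (between the pads) lies 19 mm behind it; z points along the fingers, y is the line along which they close (so a half turn about z gives the same grasp; the last joint's range is limited). The gripper opens to 92 mm and grips with 3 to 60 N. Pads are 20 mm wide; open, the fingers measure 128 mm over their backs; the gripper's body (75 mm by 189 mm) begins 69 mm behind the grasp point.
Start: joints at [-69.729, 26.786, -0.665, 91.828, 0.344, 61.387, -3.226], TCP at [0.251, 0.599, 0.215] pointing down, gripper open.
Joint ranges: [-144.91, 144.91], [-17.63, 115.5], [-89.93, 88.59], [15.96, 139.68], [-74.01, 254.01], [8.47, 105.57], [-167.45, 167.45]. Speed limits (degrees/s): [147.25, 147.25, 180, 180, 180, 180, 180].

## Interface

Orientations are given as a 3x3 rotation matrix whose columns are the frame's x, y, z axes.
In Python, from plant import env gives the robot as it stands.
- The arm moves only by the tool send_rows, never from a script. Its argument "deltas" is a list of rows, each a list of 2 entries, a list of its own where there are three numbers: the shift along the world's x, y, z in m, then the turn, a rotation vector about the world's x, y, z in degrees. In form: [[[dx, dy, dz], [rx, ry, rz]], ...]. A call has exactly 8 rows; each row is the pose to reach, as a shift and turn from the pose commanded when the call began; what a row does not reach only later rows make up. A row lasts 1/12 s, in which the tool goes at most 41.7 mm and 7.16 degrees, less where a joint would pass 70% of its speed; a pose out of reach is approached as far as the arm can. A call with a gripper value outside its range is refused whole. "claw" is the closure, from -1 (fully open) to 1 (shut), so that 0 is half open, set as the call begins (left out, the last holds). The fingers move at their own pace and stop on an object; the grip force is fixed at half the most. Time passes only in rows, so rows that repeat a pose let the fingers close, or fill a call up. It gives the time, the measured TCP pose, the force, the opening and the grip force at its end, in the units of the state.
- env.sense(): the state, without advancing time (a new reading comes with each control period).
- env.camera(name): name is "side" or "top" or "wrist"; returns the picture (400x640x3 uint8, red, green, blue); there is no depth.
- env.camera_model(name): a dict with "camera_matrix" (3x3 intrinsics, pixels), "position" and "orientation" of the camera in the world; the wrist camera has in their place "hand_eye" (4x4, takes a point from camera to tool coordinates, whose origin is the TCP and whose axes are the flange's). Camera axes: x right, y down, z forward; pixel columns grow to the right and rows downward; lengths in m; the calibration is good to about 2 mm. The wrist camera is an equidistant fisheye: a pixel r from the principal point sees the ray r / f radians off the axis. A picture is of the moment at which its call begins: read the wrist's pose just before it. camera_model takes no time and is no camera call.
- env.sign_off(): hands the job in; it is judged then, once.
The state is a dict: "clock": time; "joint_positions": joint angles; "qvel": joint speeds; "effort": joint torques, N m; "position": TCP position; "tool_rot": TCP orientation; "contact_force": force on the tool from outside, world axes, zero at the start; "ft_torque": the same for the moment, N m; "finger_gap": finger opening in m; "finger_force": force on a finger pad.
Only numpy, scipy, OpenCV 4.12 (cv2) and the standard library are available. Lean on these libraries where they do the work, as an engineer would, in place of code of your own. Each camera call takes 0.05 s, during which the arm holds its last target. There are 200 camera calls.

## Task

Three of the four identical kraft boxes on the sloping rack hold light foliage and one, clearly heavier, holds steel weights: lift boxes in turn to feel which one it is, putting each light one back square in its own place on the rack. Then set the heavy box gently and upright in the middle of the model's freshly glued canopy roof, its long side along the roof's long side and not overhanging, to press it while the glue dries. Do not strike the model or shift the trees, glue canister, spray can, tape and brush cup.

Things in the scene. Friction and masses are not known exactly. Their poses are not given: they have to be found in the camera images.
- box_1: One of four look-alike closed kraft boxes, white label on top, lid fixed: 76 mm along own x, 48 along own y, 64 tall. Three weigh 100-200 g, one 390-630 g (contents loose inside); names say nothing of which; places vary. Origin: centre of underside, z up through the lid. Starts square on the rack's deck, leaning 26 degrees (0.45 rad) to its low side, x up the slope; lifts off square to the deck.
- box_2: One of four look-alike closed kraft boxes, white label on top, lid fixed: 76 mm along own x, 48 along own y, 64 tall. Three weigh 100-200 g, one 390-630 g (contents loose inside); names say nothing of which; places vary. Origin: centre of underside, z up through the lid. Starts square on the rack's deck, leaning 26 degrees (0.45 rad) to its low side, x up the slope; lifts off square to the deck.
- box_3: One of four look-alike closed kraft boxes, white label on top, lid fixed: 76 mm along own x, 48 along own y, 64 tall. Three weigh 100-200 g, one 390-630 g (contents loose inside); names say nothing of which; places vary. Origin: centre of underside, z up through the lid. Starts square on the rack's deck, leaning 26 degrees (0.45 rad) to its low side, x up the slope; lifts off square to the deck.
- box_4: One of four look-alike closed kraft boxes, white label on top, lid fixed: 76 mm along own x, 48 along own y, 64 tall. Three weigh 100-200 g, one 390-630 g (contents loose inside); names say nothing of which; places vary. Origin: centre of underside, z up through the lid. Starts square on the rack's deck, leaning 26 degrees (0.45 rad) to its low side, x up the slope; lifts off square to the deck.
- rack: Fixed plywood rack. Origin on the table under its middle; z up, x level, pointing uphill, away from the robot. Deck rises 0.45 rad to +x, with a 14 mm lip at its low edge. Five places, 90 mm apart along y (-180 to 180 mm), parted by ribs 5 mm wide, 6 high; a box there has its origin at x -10, z 49 mm, 36 mm or more free at each side. Four hold boxes, one the glue canister.
- model: Fixed architectural model: grey base 370 x 230 mm, 8 mm thick, from x -120 mm; cardboard hall 190 (x) by 180 (y) mm, 120 mm high; before it (to -x) a canopy on four posts. Origin: on the table below the centre of the canopy's roof; z up, x towards the hall, whose wall at x +55 mm meets the roof's edge.
- roof (a point): Centre of the top face of the canopy's roof, 60 mm above the table. The roof is a flat cardboard slab 104 mm along x by 80 mm along y, freshly glued; axes as the model's, z up.
- glue_canister: White oblong glue canister with a round green cap, a bystander, 76 x 48 mm, 48 mm tall, cap to 60 mm, standing in one of the rack's five places like the boxes and leaning like them. Origin: centre of the underside.
- tree_1: Model tree, a bystander, loose on the model's base beside the canopy: dark green crown about 44 mm across, 70 mm tall. Origin: centre of the underside.
- tree_2: Model tree like tree_1, loose on the model's base at the corner in front of the canopy. Origin: centre of the underside.
- spray_can: Orange spray can, a bystander, 54 mm across, 158 mm tall, standing upright on the table. Origin: centre of the underside.
- tape_roll: Blue tape roll, a bystander lying flat, 90 mm across, 24 mm high. Origin: centre of the underside.
- brush_cup: Blue cup with brushes, a bystander, 74 mm across, cup 85 mm tall, brushes to 160 mm. Origin: centre of the underside.

How it is judged:
By the outcome, as a careful person would: the job done as asked, in the order asked, and still so for the second after the job is handed in, with the robot touching nothing.
It also fails if it takes over 72 s, if anything falls off the work surface, if the arm or the gripper's body presses on something with over 40 N, if the wrist force passes 120 N, or if a joint passes its speed limit or range.

## Working session

There is one attempt and no reset: what is moved stays moved. The work goes in short steps, Python scripts to look and compute and a tool call to move; the robot and the scene stay as the last step left them, time stands still between calls to the robot, and variables do not carry over. Pictures are saved under pics/ and viewed, at most 10 in all, crops included, and the job is handed in when it is done.

Besides the shell and the picture viewer there is one more tool, called by a JSON object that holds its "name" and its "arguments", one argument or row to a line. send_rows: Moves the arm, as the interface text tells. Its arguments: {"type":"object","properties":{"deltas":{"type":"array","items":{"type":"array"}},"claw":{"type":"number"}},"required":["deltas"]}

```bash
mkdir -p pics
python3 - <<'E'
from plant import env
import cv2,numpy as np
np.set_printoptions(precision=4,suppress=True)
print(env.sense())
for n in("side","top"):
    cv2.imwrite(f"pics/{n}0.png",env.camera(n)[:,:,::-1])
    print(n,env.camera_model(n))
print(env.camera_model("wrist"))
E
```

```text
{'clock': 0.0, 'joint_positions': array([-69.7279,  26.8368,  -0.6647,  91.8787,   0.3447,  61.3843,
        -3.2262]), 'qvel': array([-0.0539,  0.0556,  0.0027,  0.0098,  0.0142, -0.1502,  0.0052]), 'effort': array([ -0.0003, -52.057 ,  -0.0125, -24.3741,  -0.0567,   0.0173,
         0.0002]), 'position': array([0.2511, 0.599 , 0.2136]), 'tool_rot': array([[-0.9223,  0.3865, -0.0005],
       [ 0.3865,  0.9223, -0.0016],
       [-0.0001, -0.0017, -1.    ]]), 'contact_force': array([ 0.1312, -0.3626,  0.2239]), 'ft_torque': array([-0.0093, -0.0298,  0.0039]), 'finger_force': 0.0, 'finger_gap': 0.09182724054440083}
side {'camera_matrix': array([[450.9333,   0.    , 328.6884],
       [  0.    , 450.9333, 202.192 ],
       [  0.    ,   0.    ,   1.    ]]), 'position': array([ 0.1705, -0.8648,  0.7382]), 'orientation': array([[ 0.9016, -0.2496,  0.3534],
       [-0.4326, -0.5293,  0.7299],
       [ 0.0049, -0.8109, -0.5852]])}
top {'camera_matrix': array([[404.4443,   0.    , 325.6575],
       [  0.    , 404.4443, 196.7673],
       [  0.    ,   0.    ,   1.    ]]), 'position': array([ 0.4566, -0.0362,  1.0584]), 'orientation': array([[ 0.0054, -0.9945,  0.1049],
       [-0.9999, -0.0067, -0.0117],
       [ 0.0124, -0.1049, -0.9944]])}
{'camera_matrix': array([[309.7069,   0.    , 319.3972],
       [  0.    , 309.7069, 202.084 ],
       [  0.    ,   0.    ,   1.    ]]), 'hand_eye': array([[-0.0004, -0.9716, -0.2364,  0.0663],
       [ 1.    , -0.0005,  0.0003, -0.0008],
       [-0.0004, -0.2364,  0.9716, -0.1692],
       [ 0.    ,  0.    ,  0.    ,  1.    ]])}
```

View pics/top0.png

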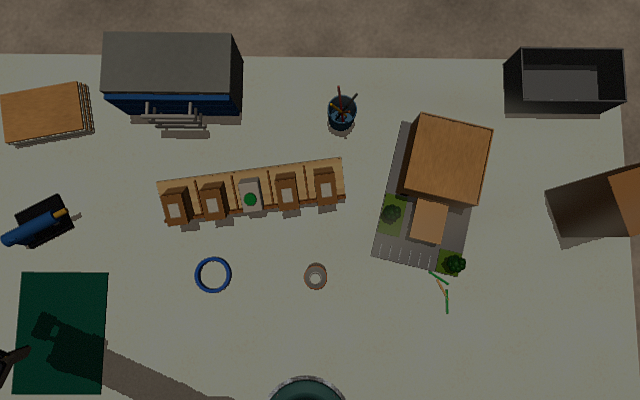

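View pics/side0.png

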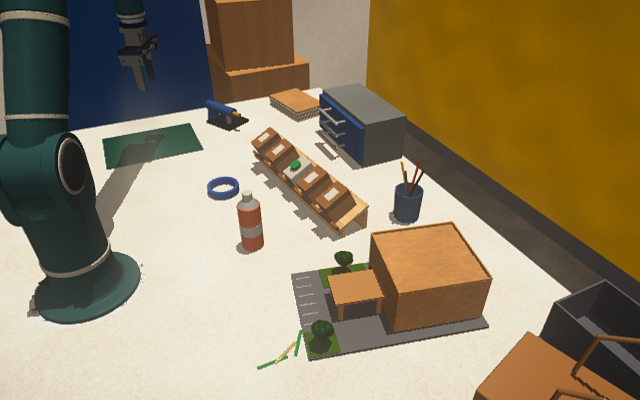

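Top: the rack runs from (160,205) to (345,180), with boxes at columns 176, 213, 288 and 325 and the canister at (250,198). The canopy is at (430,222), trees at (391,212) and (454,264), spray can at (316,276). I'll enlarge to read corners.

Run:
```python
import cv2,numpy as np
i=cv2.imread("pics/top0.png")
i=np.clip(i.astype(float)*1.6,0,255).astype(np.uint8)
a=cv2.resize(i[145:240,150:350],None,fx=4,fy=4,interpolation=cv2.INTER_CUBIC)
cv2.imwrite("pics/r.png",a)
b=cv2.resize(i[105:285,360:510],None,fx=3.3,fy=3.3,interpolation=cv2.INTER_CUBIC)
cv2.imwrite("pics/m.png",b)
```

```text
(no output)
```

View pics/r.png

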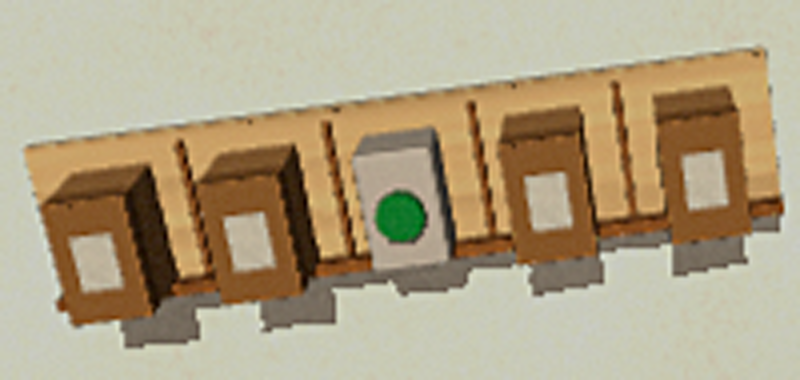

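View pics/m.png

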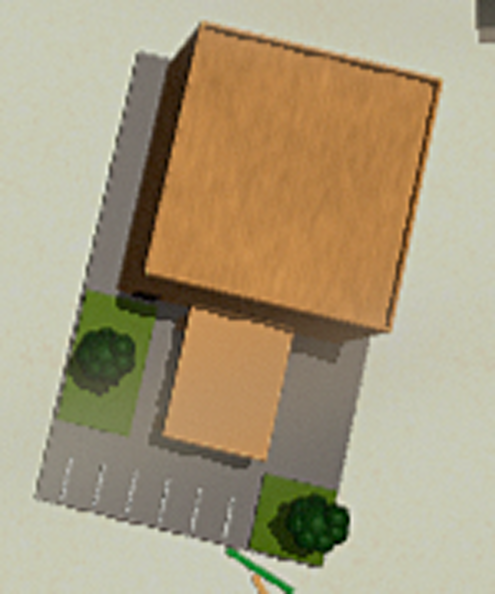

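```bash
cat > h.py <<'E'
import numpy as np
from scipy.optimize import least_squares
from scipy.spatial.transform import Rotation as R
np.set_printoptions(precision=4,suppress=True)
def proj(m,P):
    c=(np.asarray(P)-m["position"])@m["orientation"]; K=m["camera_matrix"]
    return np.c_[K[0,0]*c[:,0]/c[:,2]+K[0,2],K[1,1]*c[:,1]/c[:,2]+K[1,2]]
def back(m,px,z):
    K=m["camera_matrix"]; d=m["orientation"]@np.array([(px[0]-K[0,2])/K[0,0],(px[1]-K[1,2])/K[1,1],1])
    return m["position"]+d*(z-m["position"][2])/d[2]
def w(p,L): # planar pose -> world
    return np.asarray(L)@R.from_euler('z',p[2]).as_matrix().T+[p[0],p[1],0]
def fit(m,L,px,p0):
    return least_squares(lambda p:(proj(m,w(p,L))-px).ravel(),p0,loss="soft_l1",f_scale=.7)
E
python3 - <<'E'
from plant import env
from h import *
m=env.camera_model("top")
px=np.array([[97,262],[249,240],[549,202],[705,180],[765,47],[25,147]])/4+[150,145]
L=np.array([[-.0378,y,.1066] for y in(.18,.09,-.09,-.18)])
r=fit(m,L,px[:4],[.55,.1,0]); print("rack",r.x,np.degrees(r.x[2]));print(proj(m,w(r.x,L))-px[:4])
print("places",w(r.x,L))
q=np.array([[190,305],[293,335],[268,460],[165,437],[37,497],[322,565],[137,53],[200,25],[440,80],[390,330],[147,272]])/3.3+[360,105]
M=np.array([[.052,.04,.06],[.052,-.04,.06],[-.052,-.04,.06],[-.052,.04,.06],[-.12,.115,.008],[-.12,-.115,.008],[.25,.115,.008],[.245,.09,.12],[.245,-.09,.12],[.055,-.09,.12],[.055,.09,.12]])
for k in(4,11):
    s=fit(m,M[:k],q[:k],[.45,-.3,-.2]);print("model",s.x,np.degrees(s.x[2]));print((proj(m,w(s.x,M))-q).round(1).tolist())
print("roof c from corners",np.mean([back(m,q[i],.06) for i in range(4)],0))
for n,p,z in(("can",(315.5,270),.158),("tape",(213,274),.024),("cup",(342,108),.085),("tree1",(391,212),.05),("tree2",(455,264),.05)):print(n,back(m,p,z))
E
```

```text
rack [0.5851 0.1355 0.1402] 8.035166460224069
[[-0.2826 -0.1172]
 [-0.0097  0.2863]
 [ 0.9684 -0.331 ]
 [-0.3235  0.1477]]
places [[ 0.5225  0.3085  0.1066]
 [ 0.5351  0.2194  0.1066]
 [ 0.5602  0.0411  0.1066]
 [ 0.5728 -0.048   0.1066]]
model [ 0.5034 -0.305  -0.2144] -12.285305400194071
[[0.1, -0.4], [0.3, -2.4], [0.1, 0.8], [-0.5, 0.6], [0.2, 2.0], [1.3, 1.1], [-1.6, -0.0], [-1.7, -0.9], [-0.7, -1.3], [0.2, 0.3], [-1.4, 1.1]]
model [ 0.504 -0.305 -0.229] -13.118553512398838
[[0.4, -0.7], [0.6, -2.4], [-0.3, 0.7], [-0.8, 0.1], [-0.4, 1.0], [0.5, 1.4], [-0.1, -0.5], [-0.2, -1.3], [0.6, -0.7], [0.4, 0.7], [-1.0, 0.4]]
roof c from corners [ 0.5025 -0.305   0.06  ]
can [ 0.3897 -0.0254  0.158 ]
tape [0.3687 0.2336 0.024 ]
cup [ 0.7808 -0.087   0.085 ]
tree1 [ 0.5258 -0.2118  0.05  ]
tree2 [ 0.3979 -0.369   0.05  ]
```

Rack is at (0.585, 0.1355) with yaw 8.0°, and the model at (0.503, -0.305) with yaw about -12.7°. Both agree with the given sizes. Next: compute the turn into the deck-normal pose.

```bash
cat >> h.py <<'E'
def Rt(yaw,tilt): # tool rot: y along rack/model y, z leaning by tilt towards +x
    s,c=np.sin(tilt),np.cos(tilt)
    return R.from_euler('z',yaw).as_matrix()@np.array([[-c,0,s],[0,1,0],[-s,0,-c]])
def rv(Ra,Rb): return np.degrees(R.from_matrix(Rb@Ra.T).as_rotvec())
E
python3 - <<'E'
from plant import env
from h import *
s=env.sense();T=Rt(np.radians(8),.45);z=T[:,2];print(z)
print("rv",rv(s["tool_rot"],T),"rv to roof",rv(T,Rt(np.radians(-12.8),0)))
for t in([.5225,.3085,.1066],[.5351,.2194,.1066],[.5602,.0411,.1066],[.5728,-.048,.1066]):
    print(np.array(t)-.06*z, np.array(t)+.045*z, np.array(t)-.06*z-s["position"])
E
```

```text
[ 0.4307  0.0605 -0.9004]
rv [ -3.2573 -25.8788  30.2352] rv to roof [  1.0856  25.9005 -20.4463]
[0.4967 0.3049 0.1606] [0.5419 0.3112 0.0661] [ 0.2456 -0.2941 -0.0531]
[0.5093 0.2158 0.1606] [0.5545 0.2221 0.0661] [ 0.2582 -0.3832 -0.0531]
[0.5344 0.0375 0.1606] [0.5796 0.0438 0.0661] [ 0.2833 -0.5615 -0.0531]
[ 0.547  -0.0516  0.1606] [ 0.5922 -0.0453  0.0661] [ 0.2959 -0.6506 -0.0531]
```

{"name": "send_rows", "arguments": {
  "deltas": [
    [[0.1,-0.12,0],[-1.6,-13,15]],
    [[0.1,-0.12,0],[-1.6,-13,15]],
    [[0.1,-0.12,0],[-1.6,-13,15]],
    [[0.2455,-0.294,-0.0545],[-3.26,-25.88,30.24]],
    [[0.2455,-0.294,-0.0545],[-3.26,-25.88,30.24]],
    [[0.2455,-0.294,-0.0545],[-3.26,-25.88,30.24]],
    [[0.2455,-0.294,-0.0545],[-3.26,-25.88,30.24]],
    [[0.2455,-0.294,-0.0545],[-3.26,-25.88,30.24]]
  ],
  "claw": -0.5
}}

```text
clock: 0.77
position: [0.4613, 0.3455, 0.1708]
tool_rot: [[-0.892, -0.143, 0.43], [-0.128, 0.99, 0.063], [-0.434, 0.001, -0.901]]
contact_force: [0.5, 0.6, 0.7]
finger_gap: 0.0685
finger_force: 0.0
```

{"name": "send_rows", "arguments": {
  "deltas": [
    [[0,0,0],[0,0,0]],
    [[0,0,0],[0,0,0]],
    [[0,0,0],[0,0,0]],
    [[0,0,0],[0,0,0]],
    [[0,0,0],[0,0,0]],
    [[0,0,0],[0,0,0]],
    [[0,0,0],[0,0,0]],
    [[0,0,0],[0,0,0]]
  ]
}}

```text
clock: 1.43
position: [0.4616, 0.3477, 0.1716]
tool_rot: [[-0.892, -0.141, 0.43], [-0.126, 0.99, 0.063], [-0.435, 0.001, -0.9]]
contact_force: [1.1, 0.1, 0.7]
finger_gap: 0.0695
finger_force: 0.0
```

Run:
```python
from plant import env
from h import *
import cv2
s=env.sense();print(s["position"],s["tool_rot"],s["contact_force"],s["finger_gap"],s["joint_positions"])
np.savez("p1.npz",p=s["position"],r=s["tool_rot"])
print(rv(s["tool_rot"],Rt(np.radians(8.03),.45)),s["position"]-[.4965,.305,.1605])
cv2.imwrite("pics/w1.png",env.camera("wrist")[:,:,::-1])
```

```text
[0.4616 0.3477 0.1716] [[-0.8916 -0.1411  0.4304]
 [-0.1264  0.99    0.0626]
 [-0.4349  0.0014 -0.9005]] [1.0539 0.1224 0.6597] 0.06947815600437927 [-57.6739  14.243    8.9252 122.394   32.6998  27.4761  21.5745]
[-0.0805 -0.0147 -0.0806] [-0.0349  0.0427  0.0111]
```

View pics/w1.png

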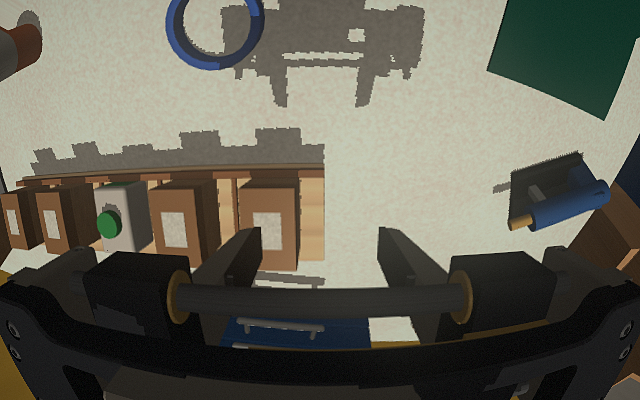

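Wrist view: rack labels at (267,230), (174,231), (57,225) and (13,222), fingers straddling to the right of box 1. The command was rate-limited, so deltas count from the pose reached. Checking the rack pose with these labels.

```bash
cat >> h.py <<'E'
def wproj(m,p,r,P):
    X=m["hand_eye"]; t=(np.asarray(P)-p)@r; c=(t-X[:3,3])@X[:3,:3]; K=m["camera_matrix"]
    n=np.hypot(c[:,0],c[:,1]); th=np.arctan2(n,c[:,2])
    return np.c_[K[0,0]*th*c[:,0]/n+K[0,2],K[1,1]*th*c[:,1]/n+K[1,2]]
E
python3 - <<'E'
from plant import env
from h import *
d=np.load("p1.npz");m=env.camera_model("wrist")
L=np.array([[-.0378,y,.1066] for y in(.18,.09,-.09,-.18)])
px=np.array([[267,230],[174,231],[57,225],[13,222.]])
f=lambda q:(wproj(m,d["p"],d["r"],w(q,L))-px)
print(f([.5851,.1355,.1402]))
r=least_squares(lambda q:f(q).ravel(),[.585,.135,.14],loss="soft_l1");print(r.x,np.degrees(r.x[2]));print(f(r.x));print(w(r.x,L))
E
```

```text
[[-1.6866  1.9762]
 [-1.8166 -0.9862]
 [-8.0147 -0.7134]
 [-1.0555 -0.2405]]
[0.585  0.1379 0.1491] 8.540761892203003
[[ 0.4539  0.8664]
 [-0.1041 -1.3827]
 [-6.6257 -0.0207]
 [ 0.3174  0.8229]]
[[ 0.5209  0.3103  0.1066]
 [ 0.5342  0.2213  0.1066]
 [ 0.561   0.0433  0.1066]
 [ 0.5743 -0.0457  0.1066]]
```

{"name": "send_rows", "arguments": {
  "deltas": [
    [[0.0345,-0.0415,-0.011],[0,0,0]],
    [[0.0345,-0.0415,-0.011],[0,0,0]],
    [[0.0345,-0.0415,-0.011],[0,0,0]],
    [[0.0453,-0.04,-0.0335],[0,0,0]],
    [[0.056,-0.0385,-0.056],[0,0,0]],
    [[0.0668,-0.037,-0.0785],[0,0,0]],
    [[0.0733,-0.0361,-0.092],[0,0,0]],
    [[0.0797,-0.0351,-0.1055],[0,0,0]]
  ]
}}

```text
clock: 2.15
position: [0.5414, 0.3129, 0.0648]
tool_rot: [[-0.892, -0.141, 0.43], [-0.126, 0.99, 0.062], [-0.434, 0.001, -0.901]]
contact_force: [0.3, -0.2, 0.8]
finger_gap: 0.0688
finger_force: 0.0
```

{"name": "send_rows", "arguments": {
  "deltas": [
    [[0,0,0],[0,0,0]],
    [[0,0,0],[0,0,0]],
    [[0,0,0],[0,0,0]],
    [[0,0,0],[0,0,0]],
    [[0,0,0],[0,0,0]],
    [[0,0,0],[0,0,0]],
    [[0,0,0],[0,0,0]],
    [[0,0,0],[0,0,0]]
  ],
  "claw": 1
}}

```text
clock: 2.82
position: [0.5416, 0.3124, 0.0669]
tool_rot: [[-0.891, -0.14, 0.431], [-0.125, 0.99, 0.063], [-0.436, 0.002, -0.9]]
contact_force: [-5.3, -0.9, 6.9]
finger_gap: 0.0481
finger_force: 30.0
```

{"name": "send_rows", "arguments": {
  "deltas": [
    [[-0.0043,-0.0006,0.009],[0,0,0]],
    [[-0.0086,-0.0012,0.018],[0,0,0]],
    [[-0.0129,-0.0018,0.027],[0,0,0]],
    [[-0.0172,-0.0024,0.036],[0,0,0]],
    [[-0.0172,-0.0024,0.036],[0,0,0]],
    [[-0.0172,-0.0024,0.036],[0,0,0]],
    [[-0.0172,-0.0024,0.036],[0,0,0]],
    [[-0.0172,-0.0024,0.036],[0,0,0]]
  ]
}}

```text
clock: 3.48
position: [0.5245, 0.3093, 0.1017]
tool_rot: [[-0.892, -0.14, 0.43], [-0.125, 0.99, 0.062], [-0.435, 0.001, -0.901]]
contact_force: [0.9, 0.3, -0.4]
finger_gap: 0.0481
finger_force: 30.0
```

{"name": "send_rows", "arguments": {
  "deltas": [
    [[0,0,0],[0,0,0]],
    [[0,0,0],[0,0,0]],
    [[0,0,0],[0,0,0]],
    [[0,0,0],[0,0,0]],
    [[0,0,0],[0,0,0]],
    [[0,0,0],[0,0,0]],
    [[0,0,0],[0,0,0]],
    [[0,0,0],[0,0,0]]
  ]
}}

```text
clock: 4.15
position: [0.5245, 0.3095, 0.102]
tool_rot: [[-0.892, -0.14, 0.43], [-0.125, 0.99, 0.062], [-0.435, 0.001, -0.9]]
contact_force: [-0.3, -0.5, -2.0]
finger_gap: 0.048
finger_force: 30.0
```

```bash
cat > weigh.py <<'E'
from plant import env
import numpy as np
F=[];E=[]
for k in range(12):
    env.camera("top"); s=env.sense(); F.append(s["contact_force"]);E.append(s["effort"])
F=np.array(F);print(F.mean(0).round(2),F.std(0).round(2),np.mean(E,0).round(2),s["position"].round(4),s["clock"])
E
python3 weigh.py
```

```text
[-0.15  0.01 -0.87] [0.56 0.41 0.4 ] [-0.000e+00 -4.113e+01  2.560e+00 -1.753e+01  3.900e-01 -6.500e-01
  1.000e-02] [0.5245 0.3096 0.1021] 4.75
```

{"name": "send_rows", "arguments": {
  "deltas": [
    [[0.0043,0.0006,-0.009],[0,0,0]],
    [[0.0086,0.0012,-0.018],[0,0,0]],
    [[0.0129,0.0018,-0.027],[0,0,0]],
    [[0.0146,0.002,-0.0306],[0,0,0]],
    [[0.0159,0.0022,-0.0333],[0,0,0]],
    [[0.0172,0.0024,-0.036],[0,0,0]],
    [[0.0172,0.0024,-0.036],[0,0,0]],
    [[0.0172,0.0024,-0.036],[0,0,0]]
  ]
}}

```text
clock: 5.42
position: [0.5415, 0.3116, 0.0661]
tool_rot: [[-0.892, -0.139, 0.43], [-0.125, 0.99, 0.061], [-0.435, 0.001, -0.901]]
contact_force: [-2.4, -1.0, 3.6]
finger_gap: 0.048
finger_force: 30.0
```

{"name": "send_rows", "arguments": {
  "deltas": [
    [[0,0,0],[0,0,0]],
    [[0,0,0],[0,0,0]],
    [[0,0,0],[0,0,0]],
    [[0,0,0],[0,0,0]],
    [[0,0,0],[0,0,0]],
    [[0,0,0],[0,0,0]],
    [[0,0,0],[0,0,0]],
    [[0,0,0],[0,0,0]]
  ],
  "claw": -0.5
}}

```text
clock: 6.08
position: [0.5417, 0.312, 0.066]
tool_rot: [[-0.892, -0.14, 0.43], [-0.125, 0.99, 0.062], [-0.435, 0.001, -0.9]]
contact_force: [0.2, 0.4, -0.3]
finger_gap: 0.069
finger_force: 0.0
```

{"name": "send_rows", "arguments": {
  "deltas": [
    [[-0.0108,-0.0015,0.0225],[0,0,0]],
    [[-0.0215,-0.003,0.045],[0,0,0]],
    [[-0.0323,-0.0045,0.0675],[0,0,0]],
    [[-0.0452,-0.0064,0.0945],[0,0,0]],
    [[-0.041,-0.036,0.0945],[0,0,0]],
    [[-0.037,-0.066,0.0945],[0,0,0]],
    [[-0.0325,-0.096,0.0945],[0,0,0]],
    [[-0.0325,-0.096,0.0945],[0,0,0]]
  ]
}}

```text
clock: 6.75
position: [0.5096, 0.2092, 0.1605]
tool_rot: [[-0.893, -0.131, 0.43], [-0.119, 0.991, 0.056], [-0.434, -0.001, -0.901]]
contact_force: [-1.3, -1.2, -0.5]
finger_gap: 0.0688
finger_force: 0.0
```

```bash
python3 weigh.py
python3 - <<'E'
from plant import env
from h import *
import cv2
s=env.sense();print(s["position"]);np.savez("p2.npz",p=s["position"],r=s["tool_rot"])
cv2.imwrite("pics/w2.png",env.camera("wrist")[:,:,::-1])
E
```

```text
[ 0.24  0.02 -0.05] [0.67 0.52 0.52] [  0.43 -31.53   1.04 -19.15   0.35  -0.85   0.04] [0.509  0.2164 0.1604] 7.35
[0.509  0.2164 0.1604]
```

View pics/w2.png

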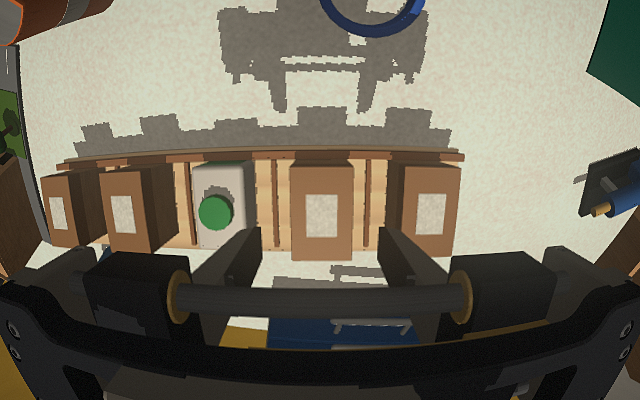

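Box 1 is back square and light (about 1-1.5 N). Box 2's label at (322,216) sits centred between the fingers, so I'll test it.

{"name": "send_rows", "arguments": {
  "deltas": [
    [[0.0108,0.0015,-0.0225],[0,0,0]],
    [[0.0215,0.003,-0.045],[0,0,0]],
    [[0.0323,0.0045,-0.0675],[0,0,0]],
    [[0.0388,0.0054,-0.081],[0,0,0]],
    [[0.0452,0.0064,-0.0945],[0,0,0]],
    [[0.0452,0.0064,-0.0945],[0,0,0]],
    [[0.0452,0.0064,-0.0945],[0,0,0]],
    [[0.0452,0.0064,-0.0945],[0,0,0]]
  ]
}}

```text
clock: 8.07
position: [0.5544, 0.2221, 0.0658]
tool_rot: [[-0.892, -0.14, 0.43], [-0.125, 0.99, 0.062], [-0.434, 0.001, -0.901]]
contact_force: [-0.2, -0.3, 0.2]
finger_gap: 0.0689
finger_force: 0.0
```

{"name": "send_rows", "arguments": {
  "deltas": [
    [[0,0,0],[0,0,0]],
    [[0,0,0],[0,0,0]],
    [[0,0,0],[0,0,0]],
    [[0,0,0],[0,0,0]],
    [[0,0,0],[0,0,0]],
    [[0,0,0],[0,0,0]],
    [[0,0,0],[0,0,0]],
    [[0,0,0],[0,0,0]]
  ],
  "claw": 1
}}

```text
clock: 8.73
position: [0.5544, 0.2228, 0.0666]
tool_rot: [[-0.891, -0.14, 0.431], [-0.126, 0.99, 0.063], [-0.436, 0.002, -0.9]]
contact_force: [-3.0, 0.0, 6.7]
finger_gap: 0.0478
finger_force: 30.0
```

{"name": "send_rows", "arguments": {
  "deltas": [
    [[-0.0043,-0.0006,0.009],[0,0,0]],
    [[-0.0086,-0.0012,0.018],[0,0,0]],
    [[-0.0129,-0.0018,0.027],[0,0,0]],
    [[-0.0172,-0.0024,0.036],[0,0,0]],
    [[-0.0172,-0.0024,0.036],[0,0,0]],
    [[-0.0172,-0.0024,0.036],[0,0,0]],
    [[-0.0172,-0.0024,0.036],[0,0,0]],
    [[-0.0172,-0.0024,0.036],[0,0,0]]
  ]
}}

```text
clock: 9.4
position: [0.5371, 0.2197, 0.1013]
tool_rot: [[-0.892, -0.14, 0.43], [-0.126, 0.99, 0.061], [-0.434, 0.001, -0.901]]
contact_force: [0.2, -0.2, -0.4]
finger_gap: 0.048
finger_force: 30.0
```

```bash
python3 weigh.py
python3 - <<'E'
from plant import env
from h import *
d=np.load("p2.npz");m=env.camera_model("wrist")
px=np.array([[322,216],[124,215],[58,213.]])
r0=[.5851,.1365,.1435]
for p,y in zip(px,(.09,-.09,-.18)):
    L=lambda q:w(r0,[[-.0378+q[0],y+q[1],.1066+q[0]*.48]])
    r=least_squares(lambda q:(wproj(m,d["p"],d["r"],L(q))-p).ravel(),[0,0]);print(y,r.x,L(r.x))
E
```

```text
[ 0.19  0.11 -1.27] [0.47 0.27 0.3 ] [ 1.000e-02 -3.878e+01  1.600e-01 -1.703e+01  3.600e-01 -5.700e-01
  0.000e+00] [0.5372 0.22   0.1021] 10.0
0.09 [-0.0002  0.0015] [[0.5345 0.2216 0.1065]]
-0.09 [0.0001 0.0048] [[0.56   0.0468 0.1067]]
-0.18 [-0.0004  0.0007] [[ 0.5729 -0.0464  0.1064]]
```

Box 2 is light (1.3 N). Putting it back and moving to above box 3, which stands about 4 mm towards +y from nominal.

{"name": "send_rows", "arguments": {
  "deltas": [
    [[0.0043,0.0006,-0.009],[0,0,0]],
    [[0.0086,0.0012,-0.018],[0,0,0]],
    [[0.0129,0.0018,-0.027],[0,0,0]],
    [[0.0146,0.002,-0.0306],[0,0,0]],
    [[0.0159,0.0022,-0.0333],[0,0,0]],
    [[0.0172,0.0024,-0.036],[0,0,0]],
    [[0.0172,0.0024,-0.036],[0,0,0]],
    [[0.0172,0.0024,-0.036],[0,0,0]]
  ]
}}

```text
clock: 10.67
position: [0.5543, 0.2225, 0.0663]
tool_rot: [[-0.892, -0.14, 0.431], [-0.125, 0.99, 0.062], [-0.435, 0.002, -0.9]]
contact_force: [0.9, 0.4, -0.9]
finger_gap: 0.0479
finger_force: 30.0
```

{"name": "send_rows", "arguments": {
  "deltas": [
    [[0,0,0],[0,0,0]],
    [[0,0,0],[0,0,0]],
    [[0,0,0],[0,0,0]],
    [[0,0,0],[0,0,0]],
    [[0,0,0],[0,0,0]],
    [[0,0,0],[0,0,0]],
    [[0,0,0],[0,0,0]],
    [[0,0,0],[0,0,0]]
  ],
  "claw": -0.5
}}

```text
clock: 11.33
position: [0.5544, 0.2224, 0.0661]
tool_rot: [[-0.892, -0.14, 0.43], [-0.125, 0.99, 0.062], [-0.435, 0.001, -0.9]]
contact_force: [0.5, -1.0, -0.1]
finger_gap: 0.0689
finger_force: 0.0
```

{"name": "send_rows", "arguments": {
  "deltas": [
    [[-0.0108,-0.0015,0.0225],[0,0,0]],
    [[-0.0215,-0.003,0.045],[0,0,0]],
    [[-0.0323,-0.0045,0.0675],[0,0,0]],
    [[-0.0452,-0.0064,0.0945],[0,0,0]],
    [[-0.041,-0.036,0.0945],[0,0,0]],
    [[-0.037,-0.066,0.0945],[0,0,0]],
    [[-0.0325,-0.096,0.0945],[0,0,0]],
    [[-0.0325,-0.096,0.0945],[0,0,0]]
  ]
}}

```text
clock: 12.0
position: [0.5224, 0.119, 0.1604]
tool_rot: [[-0.893, -0.13, 0.43], [-0.117, 0.992, 0.055], [-0.434, -0.001, -0.901]]
contact_force: [-0.1, -0.3, 0.5]
finger_gap: 0.0689
finger_force: 0.0
```

{"name": "send_rows", "arguments": {
  "deltas": [
    [[0.004,-0.028,0],[0,0,0]],
    [[0.0085,-0.058,0],[0,0,0]],
    [[0.0126,-0.085,0],[0,0,0]],
    [[0.0126,-0.085,0],[0,0,0]],
    [[0.0126,-0.085,0],[0,0,0]],
    [[0.0126,-0.085,0],[0,0,0]],
    [[0.0126,-0.085,0],[0,0,0]],
    [[0.0126,-0.085,0],[0,0,0]]
  ]
}}

```text
clock: 12.67
position: [0.5343, 0.0432, 0.1606]
tool_rot: [[-0.891, -0.143, 0.43], [-0.128, 0.99, 0.064], [-0.435, 0.001, -0.9]]
contact_force: [0.3, 0.0, -0.3]
finger_gap: 0.0688
finger_force: 0.0
```

Run:
```python
from plant import env
from h import *
import cv2
s=env.sense();print(s["position"],s["clock"]);np.savez("p3.npz",p=s["position"],r=s["tool_rot"])
print(rv(s["tool_rot"],Rt(np.radians(8.2),.45)))
cv2.imwrite("pics/w3.png",env.camera("wrist")[:,:,::-1])
```

```text
[0.5343 0.0432 0.1606] 12.6667
[-0.08   -0.0128 -0.0284]
```

View pics/w3.png

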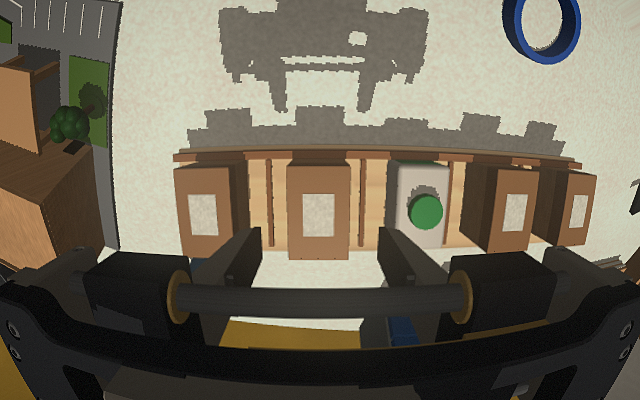

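Boxes 1 and 2 stand square again, and box 3's label at (318,215) is centred. Testing it.

{"name": "send_rows", "arguments": {
  "deltas": [
    [[0.0108,0.0015,-0.0225],[0,0,0]],
    [[0.0215,0.003,-0.045],[0,0,0]],
    [[0.0323,0.0045,-0.0675],[0,0,0]],
    [[0.0388,0.0054,-0.081],[0,0,0]],
    [[0.0452,0.0064,-0.0945],[0,0,0]],
    [[0.0452,0.0064,-0.0945],[0,0,0]],
    [[0.0452,0.0064,-0.0945],[0,0,0]],
    [[0.0452,0.0064,-0.0945],[0,0,0]]
  ]
}}

```text
clock: 13.38
position: [0.5793, 0.0494, 0.0646]
tool_rot: [[-0.892, -0.143, 0.428], [-0.128, 0.99, 0.064], [-0.433, 0.002, -0.901]]
contact_force: [-0.9, -0.3, -0.4]
finger_gap: 0.0688
finger_force: 0.0
```

{"name": "send_rows", "arguments": {
  "deltas": [
    [[0,0,0],[0,0,0]],
    [[0,0,0],[0,0,0]],
    [[0,0,0],[0,0,0]],
    [[0,0,0],[0,0,0]],
    [[0,0,0],[0,0,0]],
    [[0,0,0],[0,0,0]],
    [[0,0,0],[0,0,0]],
    [[0,0,0],[0,0,0]]
  ],
  "claw": 1
}}

```text
clock: 14.05
position: [0.5798, 0.0483, 0.0667]
tool_rot: [[-0.891, -0.141, 0.431], [-0.126, 0.99, 0.063], [-0.436, 0.002, -0.9]]
contact_force: [-3.2, 1.1, 5.9]
finger_gap: 0.048
finger_force: 30.0
```

{"name": "send_rows", "arguments": {
  "deltas": [
    [[-0.0043,-0.0006,0.009],[0,0,0]],
    [[-0.0086,-0.0012,0.018],[0,0,0]],
    [[-0.0129,-0.0018,0.027],[0,0,0]],
    [[-0.0172,-0.0024,0.036],[0,0,0]],
    [[-0.0172,-0.0024,0.036],[0,0,0]],
    [[-0.0172,-0.0024,0.036],[0,0,0]],
    [[-0.0172,-0.0024,0.036],[0,0,0]],
    [[-0.0172,-0.0024,0.036],[0,0,0]]
  ]
}}

```text
clock: 14.72
position: [0.5621, 0.0451, 0.1011]
tool_rot: [[-0.892, -0.14, 0.429], [-0.125, 0.99, 0.062], [-0.434, 0.001, -0.901]]
contact_force: [0.5, 0.9, -5.2]
finger_gap: 0.0477
finger_force: 30.0
```

```bash
python3 weigh.py
```

```text
[-0.17  0.34 -5.37] [0.47 0.76 0.48] [ 2.000e-02 -3.847e+01 -5.220e+00 -1.829e+01  4.200e-01 -1.190e+00
  0.000e+00] [0.5625 0.0453 0.1021] 15.3167
```

Box 3 is the heavy one (5.4 N, about 0.55 kg). Lifting it high and carrying it to above the roof.

{"name": "send_rows", "arguments": {
  "deltas": [
    [[-0.0025,0,0.02],[0,0,0]],
    [[-0.005,0,0.045],[0,0,0]],
    [[-0.0075,0,0.075],[0,0,0]],
    [[-0.01,0,0.105],[0,0,0]],
    [[-0.0125,0,0.135],[0,0,0]],
    [[-0.015,0,0.165],[0,0,0]],
    [[-0.0175,0,0.185],[0,0,0]],
    [[-0.02,0,0.2],[0,0,0]]
  ]
}}

```text
clock: 15.98
position: [0.5427, 0.0457, 0.3037]
tool_rot: [[-0.891, -0.14, 0.431], [-0.127, 0.99, 0.061], [-0.436, -0.0, -0.9]]
contact_force: [-0.4, -1.6, -4.2]
finger_gap: 0.0477
finger_force: 30.0
```

{"name": "send_rows", "arguments": {
  "deltas": [
    [[-0.0024,-0.022,-0.0032],[0.07,1.62,-1.29]],
    [[-0.0049,-0.044,-0.0065],[0.14,3.24,-2.58]],
    [[-0.0073,-0.066,-0.0098],[0.21,4.86,-3.86]],
    [[-0.0098,-0.088,-0.013],[0.28,6.48,-5.15]],
    [[-0.0122,-0.11,-0.0163],[0.34,8.1,-6.44]],
    [[-0.0146,-0.131,-0.0195],[0.41,9.71,-7.73]],
    [[-0.0171,-0.153,-0.0228],[0.48,11.33,-9.01]],
    [[-0.0195,-0.175,-0.026],[0.55,12.95,-10.3]]
  ]
}}

```text
clock: 16.65
position: [0.5224, -0.1309, 0.2757]
tool_rot: [[-0.974, 0.044, 0.222], [0.047, 0.999, 0.011], [-0.221, 0.021, -0.975]]
contact_force: [-0.0, 0.3, -5.2]
finger_gap: 0.0479
finger_force: 30.0
```

{"name": "send_rows", "arguments": {
  "deltas": [
    [[-0.0024,-0.022,-0.0032],[0.07,1.62,-1.29]],
    [[-0.0049,-0.044,-0.0065],[0.14,3.24,-2.58]],
    [[-0.0073,-0.066,-0.0098],[0.21,4.86,-3.86]],
    [[-0.0098,-0.088,-0.013],[0.28,6.48,-5.15]],
    [[-0.0122,-0.11,-0.0163],[0.34,8.1,-6.44]],
    [[-0.0146,-0.131,-0.0195],[0.41,9.71,-7.73]],
    [[-0.0171,-0.153,-0.0228],[0.48,11.33,-9.01]],
    [[-0.0195,-0.175,-0.026],[0.55,12.95,-10.3]]
  ]
}}

```text
clock: 17.32
position: [0.5033, -0.306, 0.2497]
tool_rot: [[-0.974, 0.225, -0.001], [0.225, 0.974, 0.001], [0.001, 0.0, -1.0]]
contact_force: [0.2, 0.0, -6.1]
finger_gap: 0.048
finger_force: 30.0
```

Run:
```python
from plant import env
from h import *
import cv2
env.camera("top")
im=env.camera("top");s=env.sense();print(s["position"],s["clock"],s["tool_rot"],s["finger_gap"],s["joint_positions"])
print("rv to roof",rv(s["tool_rot"],Rt(np.radians(-12.8),0)))
np.savez("p4.npz",p=s["position"],r=s["tool_rot"])
cv2.imwrite("pics/w4.png",env.camera("wrist")[:,:,::-1])
```

```text
[ 0.5027 -0.3098  0.2486] 17.4167 [[-0.9731  0.2305 -0.0011]
 [ 0.2305  0.9731 -0.0002]
 [ 0.001  -0.0004 -1.    ]] 0.04727691468443513 [ 66.9609  29.038  -52.5906  95.9079  24.6944  67.5218  84.8167]
rv to roof [ 0.0115 -0.0624  0.5285]
```

View pics/w4.png

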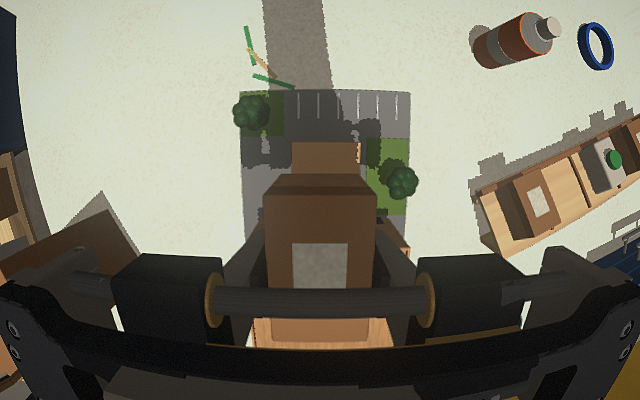

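Box is held level. The roof's front edge runs (293,142)-(359,143) and the base's front corners are (242,92) and (411,91). Checking the model's pose from these.

Run:
```python
from plant import env
from h import *
d=np.load("p4.npz");m=env.camera_model("wrist");s=env.sense();print(s["position"],s["clock"])
L=np.array([[-.052,-.04,.06],[-.052,.04,.06],[-.12,-.115,.008],[-.12,.115,.008]])
px=np.array([[293,142],[359,143],[242,92],[411,91.]])
f=lambda q:(wproj(m,d["p"],d["r"],w(q,L))-px)
print(f([.5033,-.305,-.2234]))
for k in(2,4):
    r=least_squares(lambda q:f(q)[:k].ravel(),[.5,-.3,-.22]);print(r.x,np.degrees(r.x[2]));print(f(r.x))
```

```text
[ 0.5031 -0.307   0.249 ] 17.4667
[[-3.9277 -1.1205]
 [-0.5745 -2.6564]
 [-5.3959 -0.8328]
 [-2.5436 -1.0253]]
[ 0.5058 -0.3041 -0.2455] -14.06864470772178
[[-1.6347 -0.0044]
 [ 1.65    0.0447]
 [-2.4219 -1.2613]
 [ 0.3788  2.6268]]
[ 0.5058 -0.3023 -0.2314] -13.257529073869748
[[-0.8113  0.1366]
 [ 2.4809 -0.7636]
 [-2.4342 -0.364 ]
 [ 0.3798  1.1616]]
```

{"name": "send_rows", "arguments": {
  "deltas": [
    [[0,0,0],[0,0,0]],
    [[0,0,0],[0,0,0]],
    [[0,0,0],[0,0,0]],
    [[0,0,0],[0,0,0]],
    [[0,0,0],[0,0,0]],
    [[0,0,0],[0,0,0]],
    [[0,0,0],[0,0,0]],
    [[0,0,0],[0,0,0]]
  ]
}}

```text
clock: 18.13
position: [0.5035, -0.3046, 0.2501]
tool_rot: [[-0.975, 0.224, 0.0], [0.224, 0.975, 0.001], [0.0, 0.001, -1.0]]
contact_force: [0.1, -0.8, -5.7]
finger_gap: 0.048
finger_force: 30.0
```

{"name": "send_rows", "arguments": {
  "deltas": [
    [[0.0005,0.0005,-0.02],[0,0,0]],
    [[0.0005,0.0005,-0.045],[0,0,0]],
    [[0.0005,0.0005,-0.07],[0,0,0]],
    [[0.0005,0.0005,-0.095],[0,0,0]],
    [[0.0005,0.0005,-0.118],[0,0,0]],
    [[0.0005,0.0005,-0.136],[0,0,0]],
    [[0.0005,0.0005,-0.148],[0,0,0]],
    [[0.0005,0.0005,-0.154],[0,0,0]]
  ]
}}

```text
clock: 18.8
position: [0.5033, -0.3039, 0.0943]
tool_rot: [[-0.975, 0.224, -0.002], [0.224, 0.975, 0.003], [0.002, 0.002, -1.0]]
contact_force: [-0.4, 1.1, -5.7]
finger_gap: 0.0479
finger_force: 30.0
```

{"name": "send_rows", "arguments": {
  "deltas": [
    [[0,0,-0.001],[0,0,0]],
    [[0,0,-0.0025],[0,0,0]],
    [[0,0,-0.004],[0,0,0]],
    [[0,0,-0.0055],[0,0,0]],
    [[0,0,-0.007],[0,0,0]],
    [[0,0,-0.0085],[0,0,0]],
    [[0,0,-0.01],[0,0,0]],
    [[0,0,-0.011],[0,0,0]]
  ]
}}

```text
clock: 19.47
position: [0.5039, -0.3042, 0.085]
tool_rot: [[-0.975, 0.224, 0.0], [0.224, 0.975, 0.001], [0.0, 0.001, -1.0]]
contact_force: [-0.1, 0.0, -4.6]
finger_gap: 0.0477
finger_force: 30.0
```

Run:
```python
from plant import env
import cv2
s=env.sense();print(s["position"],s["contact_force"])
i=env.camera("side")[210:370,270:510,::-1]
cv2.imwrite("pics/s5.png",cv2.resize(i,None,fx=3.3,fy=3.3,interpolation=cv2.INTER_CUBIC))
```

```text
[ 0.50394362 -0.30417133  0.0849827 ] [-0.13038183  0.00884089 -4.59126199]
```

View pics/s5.png

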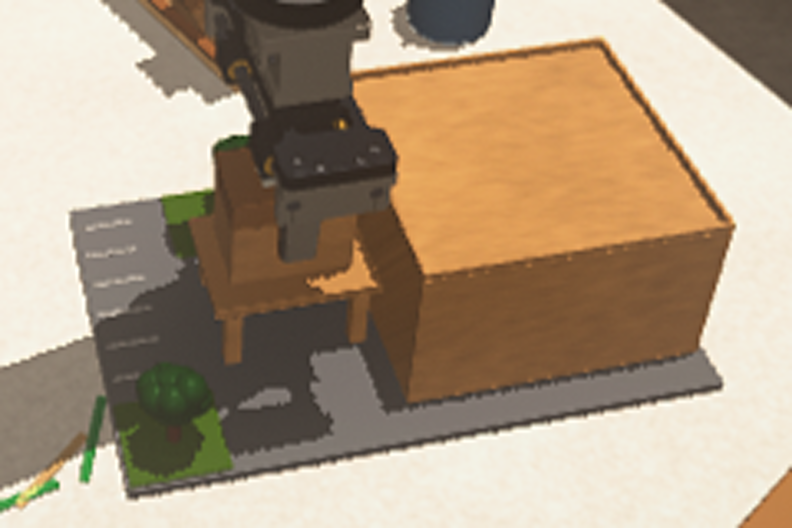

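The box hovers a few mm over the roof, centred and parallel. The roof rim shows at crop (190,215), (210,310) and (380,290). Lowering the rest slowly.

{"name": "send_rows", "arguments": {
  "deltas": [
    [[0,0,-0.0005],[0,0,0]],
    [[0,0,-0.001],[0,0,0]],
    [[0,0,-0.0015],[0,0,0]],
    [[0,0,-0.002],[0,0,0]],
    [[0,0,-0.0025],[0,0,0]],
    [[0,0,-0.003],[0,0,0]],
    [[0,0,-0.0035],[0,0,0]],
    [[0,0,-0.004],[0,0,0]]
  ]
}}

```text
clock: 20.18
position: [0.504, -0.3042, 0.081]
tool_rot: [[-0.975, 0.224, 0.0], [0.224, 0.975, 0.001], [0.0, 0.001, -1.0]]
contact_force: [0.8, -0.0, -5.2]
finger_gap: 0.0481
finger_force: 30.0
```

{"name": "send_rows", "arguments": {
  "deltas": [
    [[0,0,-0.0003],[0,0,0]],
    [[0,0,-0.0006],[0,0,0]],
    [[0,0,-0.0009],[0,0,0]],
    [[0,0,-0.0012],[0,0,0]],
    [[0,0,-0.0015],[0,0,0]],
    [[0,0,-0.0015],[0,0,0]],
    [[0,0,-0.0015],[0,0,0]],
    [[0,0,-0.0015],[0,0,0]]
  ]
}}

```text
clock: 20.85
position: [0.504, -0.3041, 0.0798]
tool_rot: [[-0.975, 0.224, 0.0], [0.224, 0.975, 0.001], [0.0, 0.001, -1.0]]
contact_force: [-1.8, 1.0, 0.1]
finger_gap: 0.0479
finger_force: 30.0
```

Touchdown: the weight is carried by the roof. Releasing and retreating straight up.

{"name": "send_rows", "arguments": {
  "deltas": [
    [[0,0,0],[0,0,0]],
    [[0,0,0],[0,0,0]],
    [[0,0,0],[0,0,0]],
    [[0,0,0],[0,0,0]],
    [[0,0,0],[0,0,0]],
    [[0,0,0],[0,0,0]],
    [[0,0,0],[0,0,0]],
    [[0,0,0],[0,0,0]]
  ],
  "claw": -0.5
}}

```text
clock: 21.52
position: [0.504, -0.3041, 0.0795]
tool_rot: [[-0.975, 0.224, 0.0], [0.224, 0.975, 0.001], [-0.0, 0.001, -1.0]]
contact_force: [0.1, 0.6, -0.3]
finger_gap: 0.0689
finger_force: 0.0
```

{"name": "send_rows", "arguments": {
  "deltas": [
    [[0,0,0.005],[0,0,0]],
    [[0,0,0.015],[0,0,0]],
    [[0,0,0.035],[0,0,0]],
    [[0,0,0.06],[0,0,0]],
    [[0,0,0.09],[0,0,0]],
    [[0,0,0.12],[0,0,0]],
    [[0,0,0.15],[0,0,0]],
    [[0,0,0.17],[0,0,0]]
  ]
}}

```text
clock: 22.18
position: [0.505, -0.304, 0.2536]
tool_rot: [[-0.975, 0.224, 0.004], [0.224, 0.975, -0.001], [-0.004, -0.0, -1.0]]
contact_force: [0.2, -0.5, 0.0]
finger_gap: 0.0688
finger_force: 0.0
```

{"name": "send_rows", "arguments": {
  "deltas": [
    [[-0.03,0,0.01],[0,0,0]],
    [[-0.06,0,0.02],[0,0,0]],
    [[-0.09,0,0.03],[0,0,0]],
    [[-0.12,0,0.04],[0,0,0]],
    [[-0.12,0,0.04],[0,0,0]],
    [[-0.12,0,0.04],[0,0,0]],
    [[-0.12,0,0.04],[0,0,0]],
    [[-0.12,0,0.04],[0,0,0]]
  ]
}}

```text
clock: 22.85
position: [0.3851, -0.3036, 0.2897]
tool_rot: [[-0.975, 0.222, 0.001], [0.222, 0.975, 0.002], [-0.001, 0.002, -1.0]]
contact_force: [-0.4, 0.8, -0.0]
finger_gap: 0.0692
finger_force: 0.0
```

Run:
```python
from plant import env
import cv2,numpy as np
i=env.camera("top")[140:290,150:480,::-1]; j=env.camera("side")[120:370,240:510,::-1]
a=cv2.resize(i,(660,300),interpolation=cv2.INTER_CUBIC); b=cv2.resize(j,(324,300))
a=cv2.resize(a,(540,300*540//660)); 
c=np.zeros((590,800,3),np.uint8); c[:290,:]=cv2.resize(i,(800,290)) ; c[290:,:324]=b
cv2.imwrite("pics/end.png",np.clip(c*1.4,0,255).astype(np.uint8)); s=env.sense();print(s["position"],s["clock"])
```

```text
[ 0.38512846 -0.30332028  0.28928822] 22.95
```

View pics/end.png

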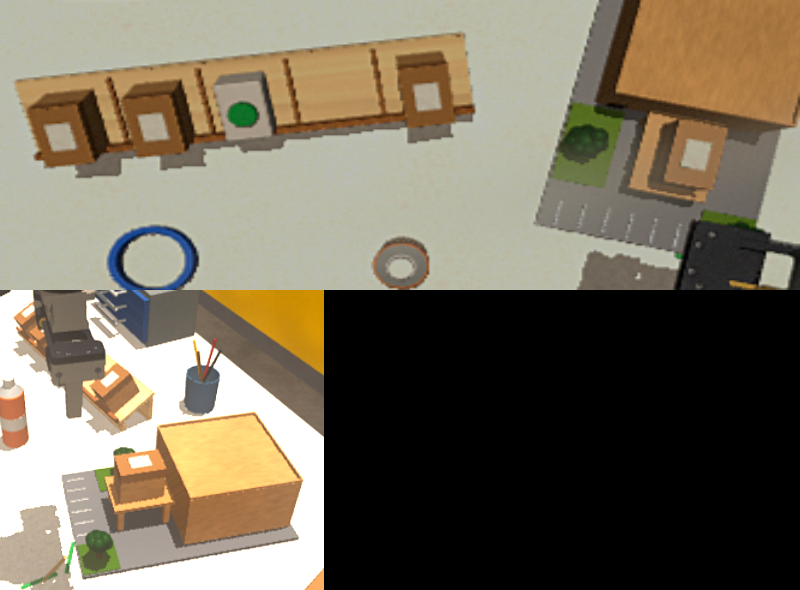

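Boxes 1, 2 and 4 stand square, the heavy box is upright on the roof (label at strip (697,153)), and nothing else has moved. One numeric check before handing in.

Run:
```python
from plant import env
from h import *
p=back(env.camera_model("top"),(437.5,219.1),.124);print(p)
if np.hypot(*(p[:2]-[.504,-.304]))<.006: print(env.sign_off())
```

```text
[ 0.5049 -0.3067  0.124 ]
the job is handed in; nothing more can be done
None
```

The heavy box was box 3 in the order I lifted them, fourth place along the rack (about 0.55 kg). It is now upright on the canopy roof, about 3 mm from centre by the top camera. Both light boxes I lifted are back square in their places, the fourth box did not need lifting, and the job was handed in at about 23 s.

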